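# Lay the hollow mould half on its back and push it up to the stop bar

## Robot

A 6-joint arm with a two-finger parallel gripper is mounted at the origin on a cart in front of the work surface, level with it; the furniture and walls round the work are solid. World frame = base frame: x ahead of the robot, y to its left, z up, the work surface at z = 0. Lengths are in m, angles in rad, forces in N, time in s.
With the tool pointing down it reaches from about 0.35 to 0.975 m from the base axis. Payload 7.1 kg.
Tool frame: the origin (TCP) lies at the very end of the fingers, on their centre line; the grasp point (between the pads) lies 19 mm behind it; z points along the fingers, y is the direction in which the jaws open and shut (so a half turn about z gives the same grasp; the last joint's range is limited). The gripper opens to 88 mm and grips with 3 to 60 N. Pads are 20 mm wide; open, the fingers measure 115 mm over their backs; the gripper's body (75 mm by 178 mm) begins 61 mm behind the grasp point.
Start: joints at [-1.185, 0.423, 1.63, -0, 1.089, -0.019], TCP at [0.246, -0.574, 0.223] pointing down, gripper open.
Joint ranges: [-3, 3], [-0.9, 2.11], [0.09, 2.58], [-1.31, 4.45], [0.11, 2.69], [-2.54, 2.54]. Speed limits (rad/s): [2.39, 2.39, 3.01, 3.14, 3.14, 3.14].

## Interface

Orientations are given as a rotation vector (axis times angle).
In Python, from plant import ctrl, snapshot, calibration, ticket gives the robot as it stands. The module is installed in compiled form; this text tells all that it offers.
- The arm moves only by the tool step_arm, never from a script. Its argument "increments" is a list of rows, each a list of 3 entries, a list of its own where there are three numbers: the shift along the tool's x, y, z in cm, then the turn, a rotation vector about the tool's x, y, z in rad, then the closure, from 0 (fully open) to 1 (shut). A call has 1 to 12 rows; each row is the pose to reach, as a shift and turn from the pose commanded when the call began, along the tool's axes at that moment; what a row does not reach only later rows make up. A row lasts 1/10 s, in which the tool goes at most 50 mm and 8.59 degrees, less where a joint would pass 70% of its speed; a pose out of reach is approached as far as the arm can. A call with a gripper value outside its range is refused whole. The fingers move at their own pace and stop on an object; "newtons" is the grip in N (left out, the last holds). Time passes only in rows, so rows that repeat a pose let the fingers close. It gives the time, the measured TCP pose, the force and the opening at its end, in the units of the state.
- ctrl.get_state(): the state, without advancing time (a new reading comes with each control period).
- snapshot(name): name is "scene" or "top" or "wrist"; returns the picture (420x560x3 uint8, red, green, blue); there is no depth.
- calibration(name): a dict with "mtx" (3x3 intrinsics, pixels), "rvec" (rotation vector, rad) and "tvec" (3), from world to camera coordinates, as OpenCV has them; the wrist camera has in their place "T_tool_cam" (4x4, takes a point from camera to tool coordinates, whose origin is the TCP and whose axes are the flange's). Camera axes: x right, y down, z forward; pixel columns grow to the right and rows downward; lengths in m; the calibration is good to about 2 mm. A picture is of the moment at which its call begins: read the wrist's pose just before it. calibration takes no time and is no camera call.
- ticket.job_done(): hands the job in, once; it reports no verdict.
The state is a dict: "time_s": time; "joint_pos": joint angles; "joint_velocities": joint speeds; "joint_torque": joint torques, N m; "tool_pos": TCP position; "eef_rot": TCP orientation; "ft_force": force on the tool from outside, world axes, zero at the start; "wrist_torque": the same for the moment, N m; "finger_gap": finger opening in m.
Only numpy, scipy, OpenCV 4.12 (cv2) and the standard library are available. Lean on these libraries where they do the work, as an engineer would, in place of code of your own. Each camera call takes 0.05 s, during which the arm holds its last target.

## Task

Two grey cast-resin mould halves stand on edge on the plywood setting board. Push over the half with the round hollow so that it falls away from the hollow and lies flat on its back with the hollow facing up, then push it along the board until its leading long edge sits flush against the metal stop bar at the far side. Only push it, never lift it; leave the half with the raised disc standing where it is, and do not disturb the brush or the tape roll.

Things in the scene. Friction and masses are not known exactly. Their poses are not given: they have to be found in the camera images.
- board: fixed plywood setting board, 300 mm (its x) by 380 mm (its y) by 12 mm thick, lying on the bench. Origin: centre of its underside; z up; x points away from the robot towards the stop bar. Its position and yaw vary. It is smooth: the resin halves slide on it and along the bar with a friction of about 0.35.
- stop_face (a point): middle of the foot of the stop bar's near face, on the board's top (12 mm above the bench), 125 mm along the board's x from its origin; axes as the board's. The bar is aluminium, runs the board's full 380 mm width along y, stands 18 mm above the board, is 20 mm thick in x, and lies well behind the back of the standing half.
- hollow_half: the work: loose grey cast-resin mould half, 30 mm thick (x), 110 wide (y), 90 high (z), 0.24-0.48 kg. Its -x face, roughly towards the robot, has a round hollow (58 mm wide, 14 deep) and 4 small holes; its +x back is plain. Origin: centre of its 110 x 30 mm underside, z up as it stands. Stands left or right on the board. Pushed near the top it tips at about 18 degrees, then falls by itself.
- heel (a point): point on hollow_half: middle of its lower back edge (15 mm along its x from its origin), on the board both when it stands and when it lies on its back; lying so, its x points down, its z away from the robot and its underside faces the robot and can be pushed
- crown (a point): point on hollow_half: centre of its 110 x 30 mm top face (90 mm along its z from its origin), the face that must meet the stop bar; it is 15 mm above the board when the half lies flat
- disc_half: bystander: loose grey cast-resin mould half of the same block size (30 x 110 x 90 mm), standing on the board about 200 mm beside the work; its -x face bears a raised disc 54 mm across and 12 mm high and four small pins instead of the hollow. Origin: centre of its underside, z up. It must stay standing where it is.
- bench_brush: bystander: small wooden brush 29 x 82 x 24 mm, lying left of the board; origin at the centre of its underside
- tape_roll: bystander: roll of masking tape 93 mm across, 24 mm high, lying flat right of the board; origin at the centre of its underside

How it is judged:
On the way, in this order (a step that is already met when the one before it is completed fails the run):
1. the hollow half lies on its back on the board, hollow up (angle between hollow_half's own x axis and vertical above 3.04 rad and z of crown in the frame of stop_face below 0.022 m), for 0.2 s.
2. its leading edge is flush against the stop bar (x of crown in the frame of stop_face above -0.005 m and angle between the z axis of hollow_half and the x axis of board, either way round below 0.06 rad), for 0.2 s.
At the end, for the whole second after the job is handed in: The hollow half lies at rest on its back on the board (within 3 degrees), hollow up, the centre of its leading face within 5 mm of the stop bar and square to it within 0.06 rad, within 190 mm of the bar's middle; the disc half still stands within 10 mm of where it was (all of step 2 and angle between hollow_half's own x axis and vertical above 3.08 rad and z of crown in the frame of stop_face below 0.019 m and x of crown in the frame of stop_face below 0.004 m and y of crown in the frame of stop_face between -0.19 and 0.19 m and linear speed of hollow_half below 0.01 m/s and angle between disc_half's own z axis and vertical below 0.05 rad and distance of disc_half from where it was at the start of the episode below 0.01 m); the robot touches nothing.
It fails at once if the hollow half is lifted: its lower back edge leaves the board by more than 15 mm (z of heel in the frame of stop_face above 0.015 m).
It fails at once if the disc half is moved by more than 10 mm or tipped (distance of disc_half from where it was at the start of the episode above 0.01 m or angle between disc_half's own z axis and vertical above 0.3 rad).
It fails at once if the brush or tape roll is moved by more than 15 mm (distance of any of bench_brush, tape_roll from where it was at the start of the episode above 0.015 m).
It also fails if it takes over 51 s, if anything falls off the work surface, if the arm or the gripper's body presses on something with over 40 N, if the wrist force passes 120 N, or if a joint passes its speed limit or range.

## Working session

There is one attempt and no reset: what is moved stays moved. The work goes in short steps, Python scripts to look and compute and a tool call to move; the robot and the scene stay as the last step left them, time stands still between calls to the robot, and variables do not carry over. Pictures are saved under pics/ and viewed, and the job is handed in when it is done.

Besides the shell and the picture viewer there is one more tool, called after "Emit:" as name([rows], argument=value, ...), one row to a line, values as JSON. step_arm: Moves the arm, as the interface text tells. Its arguments: {"type":"object","properties":{"increments":{"type":"array","items":{"type":"array"}},"newtons":{"type":"number"}},"required":["increments"]}

```bash
mkdir -p pics; python3 - <<'E'
from plant import ctrl,snapshot,calibration
import cv2,numpy as np
s=ctrl.get_state();print(s)
for n in("scene","top","wrist"):
    cv2.imwrite(f"pics/{n}0.png",snapshot(n)[:,:,::-1]);print(n,calibration(n))
E
```

```text
{'time_s': 0.0, 'joint_pos': array([-1.18499779e+00,  4.23831115e-01,  1.63069569e+00,  1.72478582e-06,
        1.08860034e+00, -1.89904792e-02]), 'joint_velocities': array([-6.62646343e-04,  2.26173210e-06,  1.25565049e-03,  1.62219886e-03,
       -5.58711491e-05,  6.89357756e-05]), 'joint_torque': array([ 2.50566824e-03, -5.44620967e+01, -2.73665857e+01,  6.43388182e-02,
        2.26182950e-02, -9.73949932e-05]), 'tool_pos': array([ 0.24595846, -0.57395726,  0.22190554]), 'eef_rot': array([-3.07598863e+00, -6.31204362e-01,  4.37026514e-04]), 'ft_force': array([-0.80649201, -0.08393366, -0.37606122]), 'wrist_torque': array([-0.02742498, -0.0264855 , -0.04162104]), 'finger_gap': 0.08827693148640957}
scene {'mtx': array([[444.1767159 ,   0.        , 279.3502455 ],
       [  0.        , 444.1767159 , 209.25882185],
       [  0.        ,   0.        ,   1.        ]]), 'rvec': array([ 1.01954397, -2.20475759,  1.20867369]), 'tvec': array([0.39835809, 0.28223204, 1.05473594])}
top {'mtx': array([[490.47760349,   0.        , 279.27861489],
       [  0.        , 490.47760349, 209.96013663],
       [  0.        ,   0.        ,   1.        ]]), 'rvec': array([ 2.1904187 , -2.16790835,  0.09140014]), 'tvec': array([0.02673527, 0.60092324, 1.3562818 ])}
wrist {'mtx': array([[376.61330585,   0.        , 279.42158907],
       [  0.        , 376.61330585, 206.31858649],
       [  0.        ,   0.        ,   1.        ]]), 'T_tool_cam': array([[ 1.41329057e-03, -9.61525783e-01, -2.74711069e-01,
         7.50297271e-02],
       [ 9.99997944e-01,  1.75838313e-03, -1.00994493e-03,
        -2.38460459e-05],
       [ 1.45413540e-03, -2.74709077e-01,  9.61526291e-01,
        -1.60270082e-01],
       [ 0.00000000e+00,  0.00000000e+00,  0.00000000e+00,
         1.00000000e+00]])}
```

View pics/scene0.png

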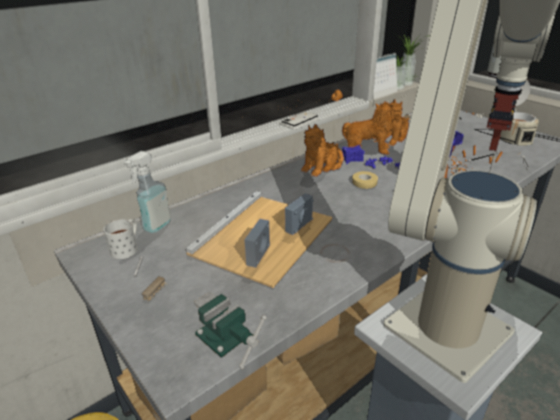

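View pics/top0.png

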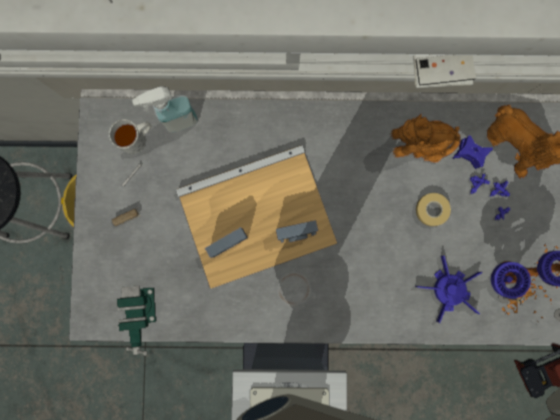

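```bash
python3 - <<'E'
import cv2,numpy as np
a=cv2.imread("pics/scene0.png")[185:290,180:340];b=cv2.imread("pics/top0.png")[140:295,165:345]
cv2.imwrite("pics/s1.png",cv2.resize(a,None,fx=5,fy=5,interpolation=2));cv2.imwrite("pics/t1.png",cv2.resize(b,None,fx=3.8,fy=3.8,interpolation=2))
E
```

```text
(no output)
```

View pics/s1.png

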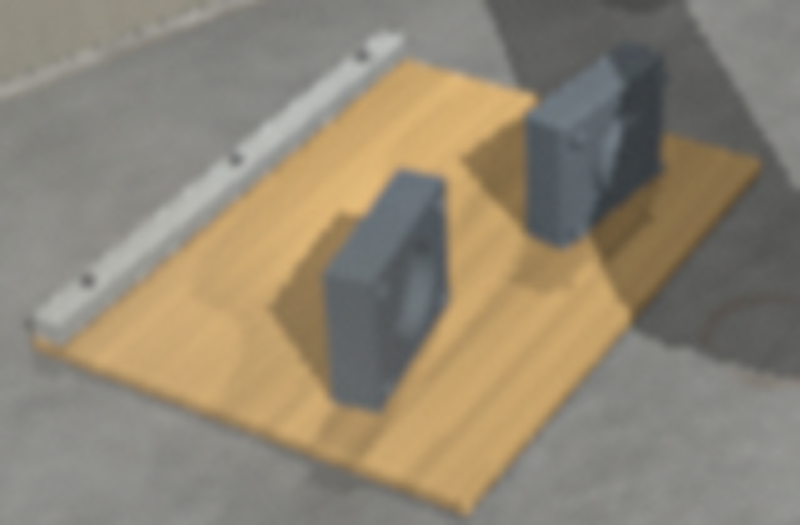

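View pics/t1.png

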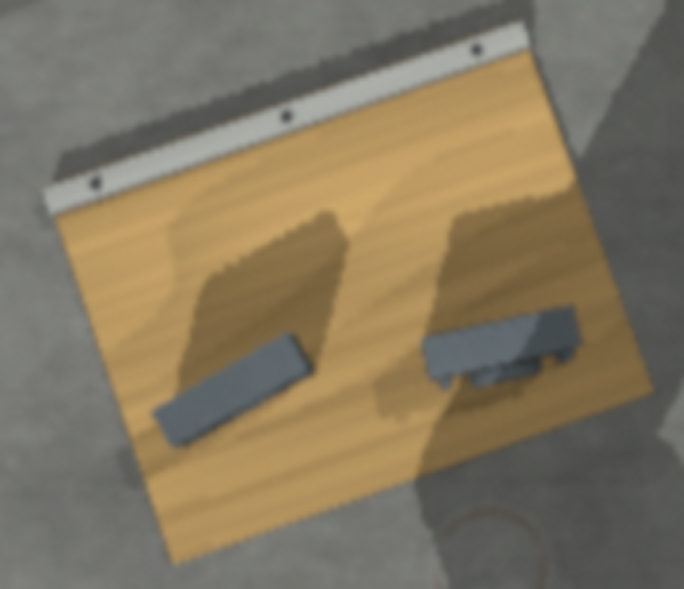

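The crops show the right half (top view, x about 297, y about 231) has a raised disc and pins. The left half (about 226, 241) is plain-topped with the hollow, so it is the work. Next I measure positions.

```bash
cat > h.py <<'E'
import cv2,numpy as np
from plant import ctrl,snapshot,calibration
def proj(name,P):
    c=calibration(name);return cv2.projectPoints(np.array(P,float).reshape(-1,1,3),c['rvec'],c['tvec'],c['mtx'],None)[0].reshape(-1,2)
def ray(name,uv,z):
    c=calibration(name);R=cv2.Rodrigues(c['rvec'])[0];C=-R.T@c['tvec']
    uv=np.array(uv,float).reshape(-1,2);d=np.linalg.solve(c['mtx'],np.c_[uv,np.ones(len(uv))].T);d=(R.T@d).T
    return C+d*((z-C[2])/d[:,2])[:,None]
E
python3 - <<'E'
from h import *
im=cv2.imread("pics/top0.png");hsv=cv2.cvtColor(im,cv2.COLOR_BGR2HSV)
roi=np.zeros(im.shape[:2],np.uint8);roi[140:295,165:345]=255
m=cv2.inRange(hsv,(8,70,40),(30,255,255))&roi
m2=m.copy()
cs=cv2.findContours(m,0,2)[0];c=max(cs,key=cv2.contourArea);h=cv2.convexHull(c)
q=cv2.approxPolyDP(h,5,True).reshape(-1,2);print(q);print(ray("top",q,.012).round(4))
rb=cv2.minAreaRect(h);bp=cv2.boxPoints(rb);print(rb,ray("top",bp,.012).round(4))
g=cv2.inRange(hsv,(95,30,20),(125,255,160))&roi
for c in cv2.findContours(g,0,2)[0]:
    if cv2.contourArea(c)>80:
        r=cv2.minAreaRect(c);b=cv2.boxPoints(r);w=ray("top",b,.102);print(r);print(w.round(4),[np.linalg.norm(w[i]-w[i-1]).round(4) for i in range(4)])
# scene cross-check of corners
s=cv2.imread("pics/top0.png");s=im.copy()
E
```

```text
[[304 153]
 [336 243]
 [210 287]
 [180 197]]
[[ 0.7665 -0.0363  0.012 ]
 [ 0.5096 -0.1284  0.012 ]
 [ 0.3828  0.2251  0.012 ]
 [ 0.6358  0.3161  0.012 ]]
((257.2470397949219, 220.25625610351562), (97.07095336914062, 134.85459899902344), 70.49755096435547) [[ 0.6357  0.3233  0.012 ]
 [ 0.7695 -0.0381  0.012 ]
 [ 0.5083 -0.1312  0.012 ]
 [ 0.3786  0.2253  0.012 ]]
((225.80770874023438, 242.5384521484375), (9.426639556884766, 38.822872161865234), 60.2551155090332)
[[0.4912 0.2238 0.102 ]
 [0.543  0.1357 0.102 ]
 [0.5215 0.1229 0.102 ]
 [0.4698 0.211  0.102 ]] [np.float64(0.0249), np.float64(0.1022), np.float64(0.025), np.float64(0.1021)]
((296.6922912597656, 231.96153259277344), (12.355316162109375, 37.45818328857422), 78.69007110595703)
[[ 0.542   0.0382  0.102 ]
 [ 0.5625 -0.0591  0.102 ]
 [ 0.5304 -0.0657  0.102 ]
 [ 0.51    0.0314  0.102 ]] [np.float64(0.0327), np.float64(0.0994), np.float64(0.0327), np.float64(0.0992)]
```

```bash
python3 - <<'E'
from h import *
print(ray("scene",[[268.6,221.2],[260.6,219.2],[245.4,239.5],[254.5,240.8]],.102).round(4))
print("foot",ray("scene",[[256.5,266.5],[247,265.8]],.012).round(4))
# fitted block from top view
c=np.array([.5065,.1733]);y=.5316;u=np.array([np.cos(y),np.sin(y)]);v=np.array([-u[1],u[0]])
for n in("top","scene"):
  for z in(.102,.012):
    P=[[*(c+a*u*.015+b*v*.055),z] for a,b in((-1,-1),(1,-1),(1,1),(-1,1))]
    im=cv2.imread(f"pics/{n}{'0' if z>.1 else '1'}o.png" if z<.0 else f"pics/{n}0.png") if z>.1 else im
    for p in np.array(P)[:,:2]: pass
    cv2.polylines(im,[np.round(proj(n,P)*16).astype(int)],True,(0,0,255) if z>.1 else (0,255,0),1,16,4)
  x0,y0=(165,140) if n=="top" else(180,185)
  cv2.imwrite(f"pics/o_{n}.png",cv2.resize(im[y0:y0+150,x0:x0+180],None,fx=4,fy=4,interpolation=2))
E
```

```text
[[0.5169 0.1257 0.102 ]
 [0.5403 0.1366 0.102 ]
 [0.4885 0.2286 0.102 ]
 [0.4675 0.2136 0.102 ]]
foot [[0.468  0.2116 0.012 ]
 [0.488  0.2299 0.012 ]]
```

View pics/o_top.png

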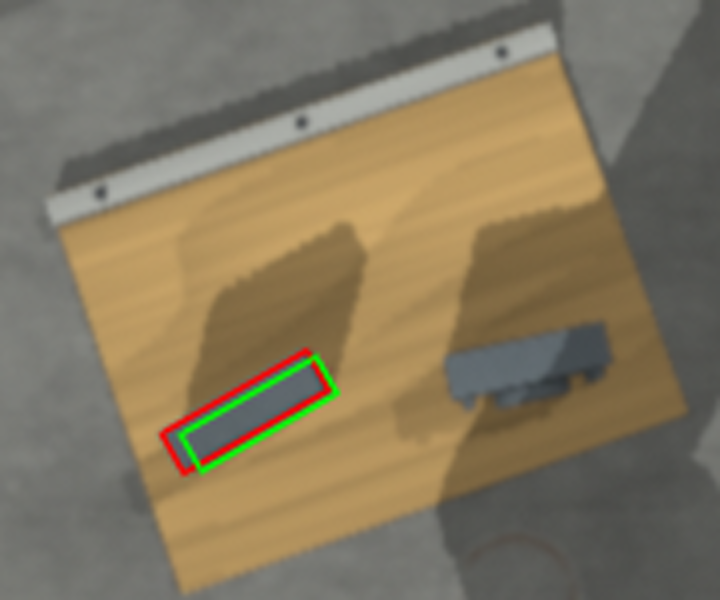

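View pics/o_scene.png

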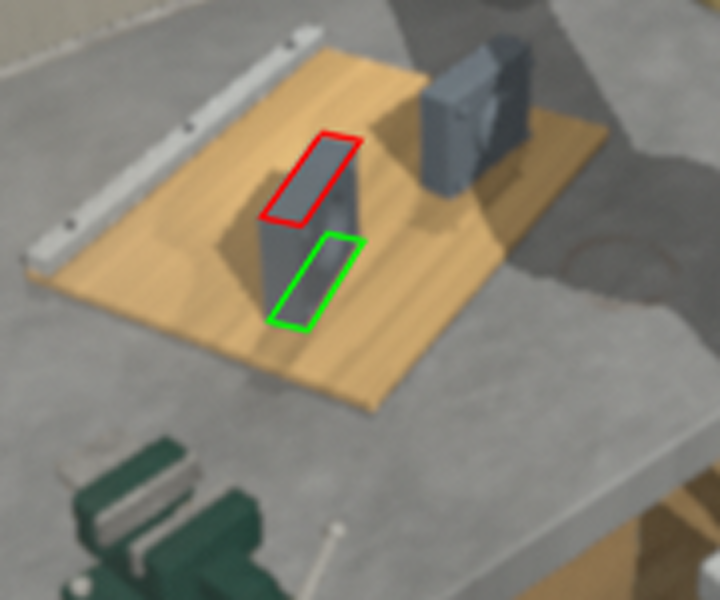

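Emit:
step_arm([
  [[4.0, -4.8, 0], [0, 0, -0.02], 0.4],
  [[8.0, -9.7, 0], [0, 0, -0.05], 0.4],
  [[12.0, -14.5, 0], [0, 0, -0.08], 0.4],
  [[16.0, -19.3, 0], [0, 0, -0.1], 0.4],
  [[20.0, -24.2, 0], [0, 0, -0.127], 0.4],
  [[24.0, -29.0, 0], [0, 0, -0.127], 0.4],
  [[28.0, -33.8, 0], [0, 0, -0.127], 0.4],
  [[32.0, -38.7, 0], [0, 0, -0.127], 0.4],
  [[36.0, -43.5, 0], [0, 0, -0.127], 0.4],
  [[40.0, -48.3, 0], [0, 0, -0.127], 0.4],
  [[44.0, -53.0, 0], [0, 0, -0.127], 0.4],
  [[47.8, -58.0, 0], [0, 0, -0.127], 0.4],
])

```text
time_s: 1.35
tool_pos: [0.4158, 0.0032, 0.2229]
eef_rot: [3.031, 0.826, 0.001]
ft_force: [0.3, -0.8, 0.4]
finger_gap: 0.0527
```

Emit:
step_arm([
  [[0, 0, 0], [0, 0, 0], 0.4],
])

```text
time_s: 1.45
tool_pos: [0.4168, 0.006, 0.2229]
eef_rot: [-3.028, -0.836, -0.002]
ft_force: [0.3, -0.3, -0.2]
finger_gap: 0.0526
```

Emit:
step_arm([
  [[3, -3, 0], [0, 0, 0], 0.4],
  [[6, -6, 0], [0, 0, 0], 0.4],
  [[9, -9, 0], [0, 0, 0], 0.4],
  [[10.7, -10.1, 0], [0, 0, 0], 0.4],
  [[10.7, -10.1, 4], [0, 0, 0], 0.4],
  [[10.7, -10.1, 8], [0, 0, 0], 0.4],
  [[10.7, -10.1, 11], [0, 0, 0], 0.4],
  [[10.7, -10.1, 13.3], [0, 0, 0], 0.4],
  [[10.7, -10.1, 13.3], [0, 0, 0], 0.4],
  [[10.7, -10.1, 13.3], [0, 0, 0], 0.4],
])

```text
time_s: 2.45
tool_pos: [0.4566, 0.1419, 0.0898]
eef_rot: [3.031, 0.825, -0.002]
ft_force: [1.2, -0.0, -0.1]
finger_gap: 0.0526
```

```bash
python3 - <<'E'
from h import *
s=ctrl.get_state();print(s['tool_pos'],s['eef_rot'],s['time_s'])
a=snapshot("wrist")[:,:,::-1];b=snapshot("scene")[185:300,180:340,::-1]
cv2.imwrite("pics/w2.png",a);cv2.imwrite("pics/s2.png",cv2.resize(b,None,fx=4,fy=4,interpolation=2))
E
```

```text
[0.45661036 0.14194133 0.0897689 ] [ 3.03132482e+00  8.24782186e-01 -1.56072165e-03] 2.45
```

View pics/w2.png

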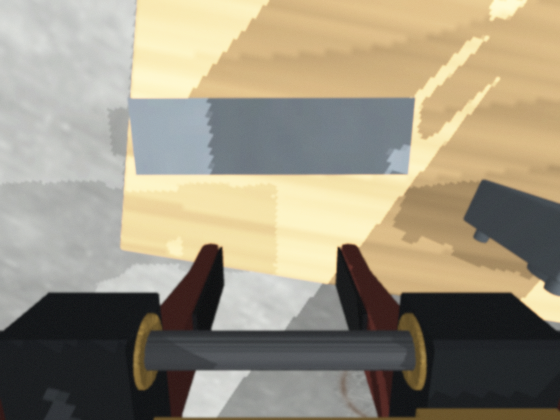

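View pics/s2.png

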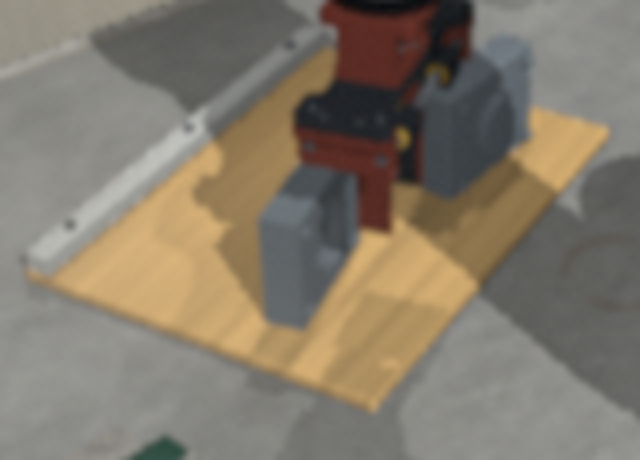

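Emit:
step_arm([
  [[1, -0.4, 0], [0, 0, 0], 0.4],
  [[2, -0.4, 0], [0, 0, 0], 0.4],
  [[2.3, -0.4, 0], [0, 0, 0], 0.4],
  [[2.6, -0.4, 0], [0, 0, 0], 0.4],
  [[2.9, -0.4, 0], [0, 0, 0], 0.4],
  [[3.2, -0.4, 0], [0, 0, 0], 0.4],
  [[3.5, -0.4, 0], [0, 0, 0], 0.4],
  [[3.7, -0.4, 0], [0, 0, 0], 0.4],
  [[3.9, -0.4, 0], [0, 0, 0], 0.4],
  [[4.1, -0.4, 0], [0, 0, 0], 0.4],
])

```text
time_s: 3.55
tool_pos: [0.4899, 0.1666, 0.0896]
eef_rot: [3.031, 0.825, -0.0]
ft_force: [-0.9, 0.3, 0.1]
finger_gap: 0.0525
```

```bash
python3 - <<'E'
from h import *
s=ctrl.get_state();print(s['tool_pos'],s['ft_force'])
a=snapshot("wrist")[:,:,::-1];cv2.imwrite("pics/w3.png",a)
E
```

```text
[0.48990104 0.16663751 0.08963388] [-0.92848162  0.33412215  0.09470277]
```

View pics/w3.png

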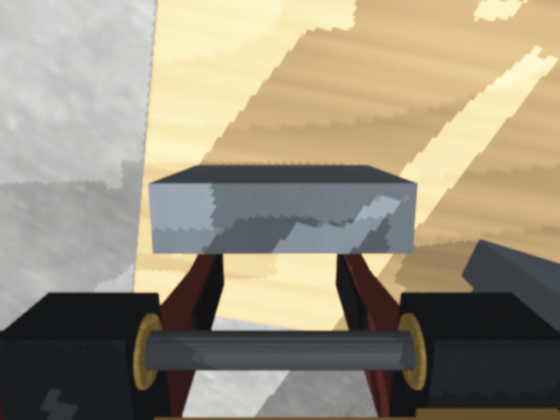

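The half is in contact with both fingers and has begun to tilt: its back now shows above its top edge at row 183. It is centred at about column 283. I keep pushing slowly.

Emit:
step_arm([
  [[0.2, 0, 0], [0, 0, 0], 0.4],
  [[0.4, 0, 0], [0, 0, 0], 0.4],
  [[0.6, 0, 0], [0, 0, 0], 0.4],
  [[0.8, 0, 0], [0, 0, 0], 0.4],
  [[1.0, 0, 0], [0, 0, 0], 0.4],
  [[1.2, 0, 0], [0, 0, 0], 0.4],
  [[1.4, 0, 0], [0, 0, 0], 0.4],
  [[1.6, 0, 0], [0, 0, 0], 0.4],
  [[1.8, 0, 0], [0, 0, 0], 0.4],
  [[2.0, 0, 0], [0, 0, 0], 0.4],
])

```text
time_s: 4.6
tool_pos: [0.5073, 0.1769, 0.0897]
eef_rot: [-3.031, -0.825, -0.0]
ft_force: [0.3, -0.2, -0.7]
finger_gap: 0.0525
```

Emit:
step_arm([
  [[0.1, 0, 0], [0, 0, 0], 0.4],
  [[0.2, 0, 0], [0, 0, 0], 0.4],
  [[0.3, 0, 0], [0, 0, 0], 0.4],
  [[0.3, 0, 0], [0, 0, 0], 0.4],
  [[0.3, 0, 0], [0, 0, 0], 0.4],
])

```text
time_s: 5.1
tool_pos: [0.5097, 0.1783, 0.0897]
eef_rot: [3.031, 0.826, -0.0]
ft_force: [-0.1, -0.8, -0.1]
finger_gap: 0.0527
```

```bash
python3 - <<'E'
from h import *
s=ctrl.get_state();print(s['tool_pos'],s['ft_force'])
a=snapshot("wrist")[:,:,::-1];cv2.imwrite("pics/w4.png",a)
E
```

```text
[0.50969296 0.17829987 0.08967264] [-0.10998079 -0.79381381 -0.13148939]
```

View pics/w4.png

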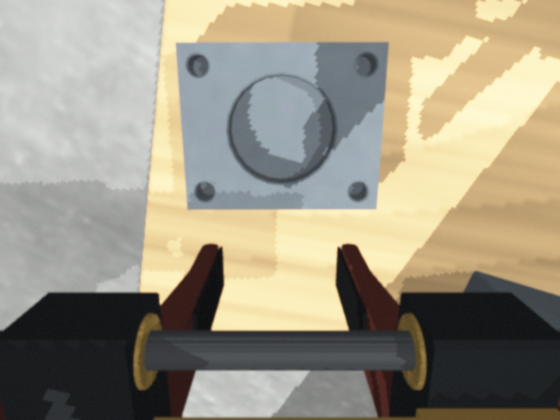

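It has fallen flat with the hollow up: the near edge spans columns 188 to 377 at row 209, the far edge is at row 42. I locate it in the world and board frames.

```bash
cat >> h.py <<'E'
def wray(s,uv,z):
    c=calibration("wrist");T=c['T_tool_cam'];R=cv2.Rodrigues(s['eef_rot'])[0]
    C=s['tool_pos']+R@T[:3,3];uv=np.array(uv,float).reshape(-1,2)
    d=np.linalg.solve(c['mtx'],np.c_[uv,np.ones(len(uv))].T);d=(R@T[:3,:3]@d).T
    return C+d*((z-C[2])/d[:,2])[:,None]
yb=.347;S=np.array([.703,.142])
def bf(P):
    u=np.array([np.cos(yb),np.sin(yb)]);d=np.array(P)[:,:2]-S;return np.c_[d@u,d@[-u[1],u[0]]]
E
python3 - <<'E'
from h import *
s=ctrl.get_state()
P=wray(s,[[188,209],[377,209],[388.5,42],[176.5,42]],.042);print(P.round(4));print("board",bf(P).round(4))
print([np.linalg.norm(P[i]-P[i-1]).round(4) for i in range(4)]); d=P[0]-P[1];print("yaw",np.arctan2(-d[0],d[1]))
u=np.array([np.cos(yb),np.sin(yb)]);R=cv2.Rodrigues(s['eef_rot'])[0];print("tool yaw",np.arctan2(R[1,0],R[0,0]))
m=P[:2,:2].mean(0);t=m-u*.035;print("mid",m,"target",t,"delta tool",(R.T@np.r_[t-s['tool_pos'][:2],0]).round(4))
E
```

```text
[[0.4949 0.231  0.042 ]
 [0.5502 0.1374 0.042 ]
 [0.6265 0.1829 0.042 ]
 [0.5715 0.2761 0.042 ]]
board [[-0.1654  0.1544]
 [-0.1453  0.0476]
 [-0.0581  0.0645]
 [-0.0781  0.1708]]
[np.float64(0.0889), np.float64(0.1087), np.float64(0.0888), np.float64(0.1082)]
yaw 0.5335684046488871
tool yaw 0.5317383518905104
mid [0.52254659 0.18416294] target [0.48963269 0.1722602 ] delta tool [-0.0203 -0.005   0.    ]
```

Emit:
step_arm([
  [[-1.0, -0.4, 0], [0, 0, 0.1], 0.3],
  [[-2.2, -0.9, 0], [0, 0, 0.185], 0.3],
  [[-2.2, -0.9, 0], [0, 0, 0.185], 0.3],
  [[-2.2, -0.9, 2], [0, 0, 0.185], 0.3],
  [[-2.2, -0.9, 4], [0, 0, 0.185], 0.3],
  [[-2.2, -0.9, 5.5], [0, 0, 0.185], 0.3],
  [[-2.2, -0.9, 6.4], [0, 0, 0.185], 0.3],
  [[-2.2, -0.9, 6.4], [0, 0, 0.185], 0.3],
  [[-2.2, -0.9, 6.4], [0, 0, 0.185], 0.3],
])

```text
time_s: 6.05
tool_pos: [0.4866, 0.175, 0.0259]
eef_rot: [-3.094, -0.543, -0.0]
ft_force: [-0.4, -0.3, 0.5]
finger_gap: 0.0615
```

```bash
python3 - <<'E'
from h import *
s=ctrl.get_state();R=cv2.Rodrigues(s['eef_rot'])[0];print(s['tool_pos'],s['ft_force'],np.arctan2(R[1,0],R[0,0]),bf([s['tool_pos']]))
a=snapshot("wrist")[:,:,::-1];cv2.imwrite("pics/w5.png",a)
E
```

```text
[0.48664389 0.17503359 0.02590496] [-0.37352975 -0.28713646  0.5281046 ] 0.3475573259138964 [[-0.19222667  0.10464268]]
```

View pics/w5.png

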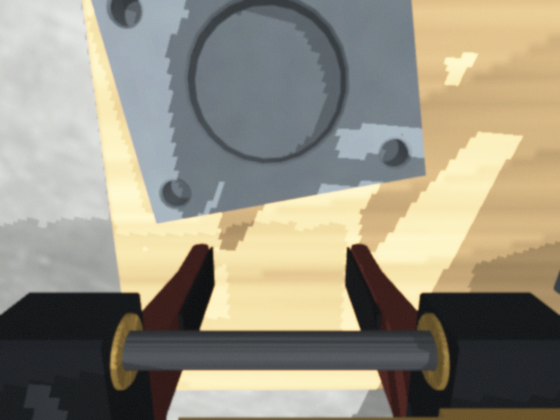

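Emit:
step_arm([
  [[0.6, 0, 0], [0, 0, 0], 0.3],
  [[1.2, 0, 0], [0, 0, 0], 0.3],
  [[1.8, 0, 0], [0, 0, 0], 0.3],
  [[2.4, 0, 0], [0, 0, 0], 0.3],
  [[3.0, 0, 0], [0, 0, 0], 0.3],
  [[3.6, 0, 0], [0, 0, 0], 0.3],
  [[4.2, 0, 0], [0, 0, 0], 0.3],
  [[4.8, 0, 0], [0, 0, 0], 0.3],
  [[5.4, 0, 0], [0, 0, 0], 0.3],
  [[6.0, 0, 0], [0, 0, 0], 0.3],
  [[6.5, 0, 0], [0, 0, 0], 0.3],
  [[7.0, 0, 0], [0, 0, 0], 0.3],
])

```text
time_s: 7.3
tool_pos: [0.5524, 0.1988, 0.0256]
eef_rot: [3.094, 0.542, -0.0]
ft_force: [-1.9, -1.5, -0.3]
finger_gap: 0.0612
```

```bash
python3 - <<'E'
from h import *
s=ctrl.get_state();print(s['tool_pos'],s['ft_force'],bf([s['tool_pos']]))
a=snapshot("wrist")[:,:,::-1];cv2.imwrite("pics/w6.png",a)
b=snapshot("top")[140:295,165:345,::-1];cv2.imwrite("pics/t6.png",cv2.resize(b,None,fx=3.8,fy=3.8,interpolation=2))
E
```

```text
[0.55238836 0.19880771 0.02563532] [-1.88584677 -1.46543751 -0.26215144] [[-0.1223157   0.10464153]]
```

View pics/w6.png

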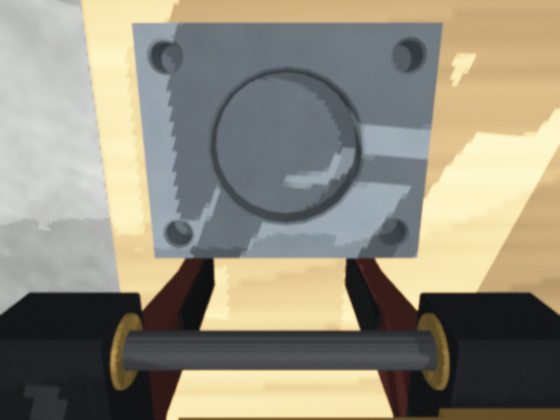

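View pics/t6.png

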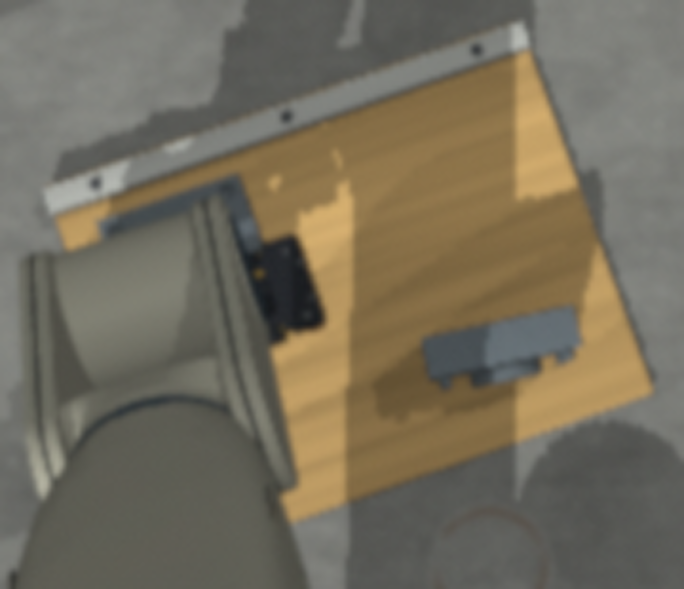

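The half is now square to the tool, with its near edge at wrist row 257. It is centred and about 2 cm short of the bar.

Emit:
step_arm([
  [[0.5, 0, 0], [0, 0, 0], 0.3],
  [[1.0, 0, 0], [0, 0, 0], 0.3],
  [[1.3, 0, 0], [0, 0, 0], 0.3],
  [[1.6, 0, 0], [0, 0, 0], 0.3],
  [[1.8, 0, 0], [0, 0, 0], 0.3],
  [[1.9, 0, 0], [0, 0, 0], 0.3],
  [[2.0, 0, 0], [0, 0, 0], 0.3],
])

```text
time_s: 8.1
tool_pos: [0.5708, 0.2055, 0.0257]
eef_rot: [3.094, 0.542, -0.0]
ft_force: [-2.1, -1.3, 0.9]
finger_gap: 0.0615
```

Emit:
step_arm([
  [[0.1, 0, 0], [0, 0, 0], 0.3],
  [[0.2, 0, 0], [0, 0, 0], 0.3],
])

```text
time_s: 8.3
tool_pos: [0.5709, 0.2055, 0.0254]
eef_rot: [3.094, 0.542, -0.006]
ft_force: [-8.8, -4.7, 5.1]
finger_gap: 0.0616
```

```bash
python3 - <<'E'
from h import *
s=ctrl.get_state();print(s['tool_pos'],s['ft_force'],bf([s['tool_pos']]))
a=snapshot("wrist")[:,:,::-1];cv2.imwrite("pics/w7.png",a)
E
```

```text
[0.57086934 0.20550231 0.02537124] [-8.77838569 -4.66211698  5.05112982] [[-0.10265956  0.10465214]]
```

View pics/w7.png

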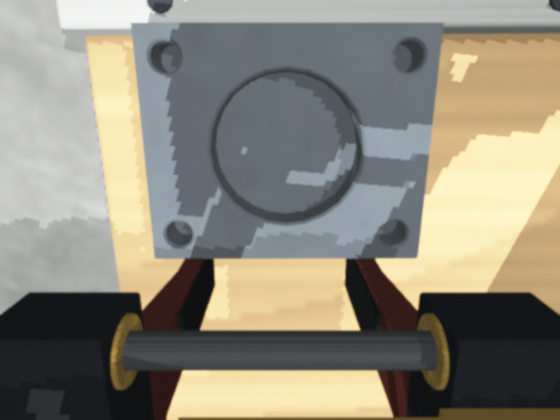

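The half's far edge (row 23) meets the bar across its whole width, and the wrist reads about 10 N of contact force. I back off, rise and check.

Emit:
step_arm([
  [[-0.5, 0, 0], [0, 0, 0], 0.3],
  [[-2, 0, 0], [0, 0, 0], 0.3],
  [[-5, 0, 0], [0, 0, 0], 0.3],
  [[-6, 0, -3], [0, 0, 0], 0.3],
  [[-6, 0, -7], [0, 0, 0], 0.3],
  [[-6, 0, -11], [0, 0, 0], 0.3],
  [[-6, 0, -14], [0, 0, 0], 0.3],
  [[-6, 0, -14], [0, 0, 0], 0.3],
  [[-6, 0, -14], [0, 0, 0], 0.3],
])

```text
time_s: 9.25
tool_pos: [0.517, 0.186, 0.1664]
eef_rot: [-3.094, -0.542, -0.004]
ft_force: [-0.3, 0.6, -0.2]
finger_gap: 0.061
```

```bash
python3 - <<'E'
from h import *
s=ctrl.get_state();print(s['tool_pos'],s['ft_force'],bf([s['tool_pos']]))
a=snapshot("wrist")[:,:,::-1];cv2.imwrite("pics/w8.png",a)
b=snapshot("top")[:,:,::-1];cv2.imwrite("pics/t8.png",b)
E
```

```text
[0.51695345 0.18601199 0.16636027] [-0.27985165  0.60785607 -0.23528663] [[-0.15999014  0.10465912]]
```

View pics/w8.png

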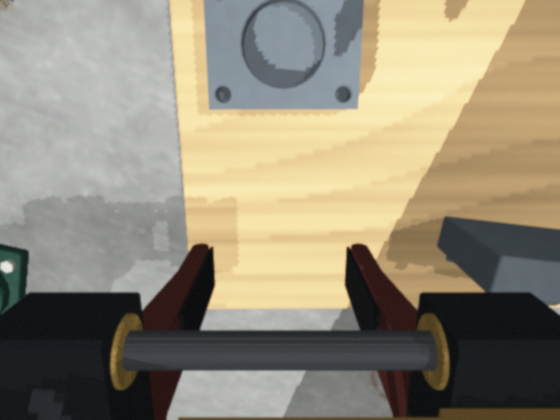

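View pics/t8.png

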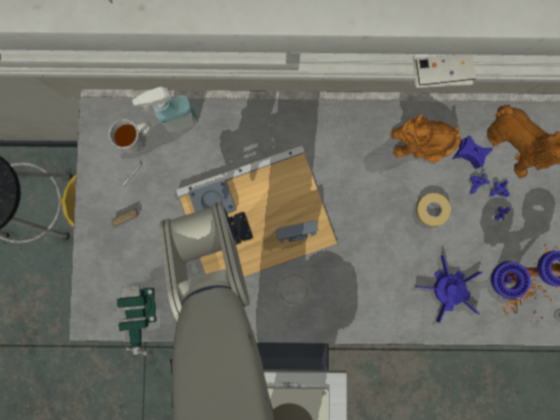

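Emit:
step_arm([
  [[2, 0, -3], [0, 0, 0], 0.3],
  [[4, 0, -6], [0, 0, 0], 0.3],
  [[6, 0, -8], [0, 0, 0], 0.3],
  [[6, 0, -8], [0, 0, 0], 0.3],
  [[6, 0, -8], [0, 0, 0], 0.3],
  [[6, 0, -8], [0, 0, 0], 0.3],
])

```text
time_s: 9.95
tool_pos: [0.5706, 0.2054, 0.243]
eef_rot: [3.094, 0.542, -0.007]
ft_force: [0.0, 0.1, -0.1]
finger_gap: 0.0615
```

```bash
python3 - <<'E'
from h import *
s=ctrl.get_state();print(s['tool_pos'],s['ft_force'])
a=snapshot("wrist")[:,:,::-1];cv2.imwrite("pics/w9.png",a)
cv2.imwrite("pics/w9z.png",cv2.resize(a[:200,130:410],None,fx=2.8,fy=2.8))
E
```

```text
[0.57059401 0.2054465  0.24303575] [ 0.04864427  0.07722848 -0.0983704 ]
```

View pics/w9z.png

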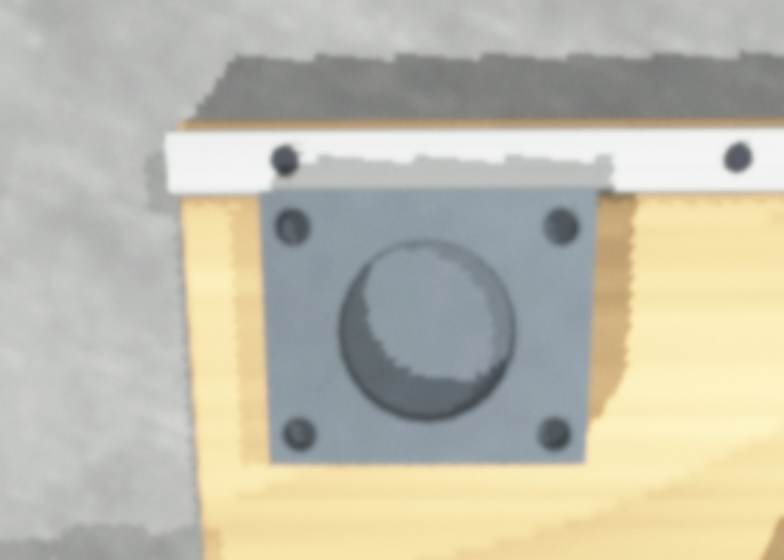

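```bash
python3 - <<'E'
from h import *
s=ctrl.get_state()
p=lambda x,y:[130+(x+.5)/2.8-.5,(y+.5)/2.8-.5]
B=wray(s,[p(265,190),p(598,190),p(585,463),p(270,463)],.042);A=wray(s,[p(180,193.5),p(760,193.5)],.030)
print(bf(B).round(4));print(bf(A).round(4))
d=A[0]-A[1];f=B[0]-B[1];n=B[3]-B[2];g=lambda d:np.arctan2(-d[0],d[1]);print("yaw bar,far,near",g(d),g(f),g(n))
im0,im1=cv2.imread("pics/top0.png").astype(int),cv2.imread("pics/t8.png")
for im in(im0.astype(np.uint8),im1):
    h=cv2.cvtColor(im,cv2.COLOR_BGR2HSV)
    k=cv2.inRange(h,(95,30,20),(125,255,160));k[:, :262]=0;k[:,325:]=0;k[:210]=0;k[:]*=1;k[250:]=0
    t=cv2.inRange(h,(12,60,100),(32,255,255));t2=t.copy();t2[:,:410]=0;t2[:,455:]=0;t2[:190]=0;t2[230:]=0
    b=cv2.inRange(h,(5,50,40),(30,255,255));b[:,:105]=0;b[:,145:]=0;b[:205]=0;b[230:]=0
    for m in(k,t2,b):
        M=cv2.moments(m,True);print(M['m00'],round(M['m10']/M['m00'],1),round(M['m01']/M['m00'],1))
E
```

```text
[[-0.0016  0.155 ]
 [-0.0015  0.0477]
 [-0.0903  0.0479]
 [-0.0905  0.1568]]
[[-0.0019  0.185 ]
 [-0.0017 -0.0082]]
yaw bar,far,near 0.3480562234234846 0.3480515498330325 0.3484423210473842
383.0 296.2 231.2
715.0 433.2 209.2
215.0 124.7 216.8
379.0 296.3 231.1
720.0 433.1 209.2
214.0 124.7 216.8
```

The gap to the bar is about 0 mm and the half is square to within 0.001 rad. The bystanders have not moved, so I hand in.

```bash
python3 -c "
from plant import ticket
print(ticket.job_done())"
```

```text
the job is handed in; nothing more can be done
None
```

The hollow half now lies flat on its back, hollow up, with its leading long edge flush against the stop bar. I tipped it with two fingers near its top edge. Then I pushed it along the board by its underside until the wrist felt about 10 N against the bar, and backed off and raised the arm clear.

**Last checks:**
- **Flush:** in the wrist picture the leading edge and the bar's near face agree to within about 0.4 mm.
- **Square:** the half is aligned with the bar to within about 0.001 rad.
- **Position:** the half's centre is about 101 mm from the bar's middle, within the 190 mm limit.
- **Bystanders:** the disc half, brush and tape roll are within about 0.1 pixel (well under 1 mm) of where they started in the top view.
- **Robot:** the wrist force read about 0 N at the end. The clock showed about 10 s when I handed in.

No check failed. At the start, the top and scene views put the half's corners up to about 5 mm apart, and I corrected for this from the wrist picture before pushing.

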